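Gauge a lamp-stem end fitting in a tapered slot and mark the reading

TASK

Check the lamp-stem end fitting in the tapered slot gauge: lower its shank into the wide end of the slot and, with the flange flat on the jaws, slide it towards the narrow end until it wedges firmly enough to stay gripped by the jaws on its own, without forcing it (never more than 25 N on a jaw), and let go. Then slide the gauge's marker gently (under 15 N) up until it just touches the flange, so that it marks where the fitting stopped, and let go of it with the fitting still wedged upright. Leave everything else on the bench where it is.

Things in the scene. Friction and masses are not known exactly. Their poses are not given: they have to be found in the camera images.
- fitting: Lamp-stem end fitting, about 80 g, standing upright on the bench. Round and stepped: shank 18 mm diameter, 22 mm long, at the bottom; flange 34 mm diameter, 6 mm thick (22 to 28 mm above the underside); black grip body 24 mm diameter, 38 mm tall on top (28 to 66 mm). Origin: centre of the shank's underside; z up its axis.
- gauge: Tapered slot gauge, bolted down: aluminium base 300 x 150 x 12 mm with two steel jaws, tops 40 mm above the bench. Origin on the bench under mid-slot, in the plane of the straight jaw's face (y = 0); the slot is on its +y side. +x runs along the slot from wide to narrow end. The slot is open from x = -130 to +120 mm and 28 mm deep, so the flange rests on the jaw tops (fitting's origin 18 mm above the bench).
- fixed_jaw: The gauge's straight jaw, a steel bar 250 x 22 x 28 mm with scale ticks. Origin in its slot-side face, at its underside, 12 mm above the gauge's origin; axes as the gauge's. The other jaw slants: the slot narrows 1 mm per 8 mm of x. It is clamped anew each time, so the slot matches the shank (18 mm) anywhere from x = -22 to +22 mm; the shank's axis is then at y = 9 mm.
- slot_entry (a point): Point on the bench under the wide end of the slot, at gauge x = -95 mm, y = 15 mm, a good place to lower the shank: the slot is 27 to 33 mm wide there. Axes as the gauge's. Jaws and shank are steel with friction coefficient about 0.6: pushed along the slot with about 10 N, the shank stays wedged when let go.
- marker: The gauge's sliding marker, a dark steel rider on a rail beside the straight jaw (away from the slot), with an arm across the jaws above the slot. It slides along the gauge's x axis only, with about 1.5 N of friction, and stays where it is left; it starts at the narrow end, 90 to 115 mm from mid-slot. Origin on the bench, at gauge y = 0, under the arm's leading edge; axes as the gauge's.
- marker_tab (a point): Grip point in the marker's upright tab: a plate 12 mm thick along the slot, 26 mm wide across it, bare from 47 to 81 mm above the bench. The point is at mid-tab, 70 mm above the bench, at gauge y = -50 mm, 15 mm behind (gauge +x of) the arm's leading edge. Axes as the gauge's.
- marker_edge (a point): Point on the leading edge of the marker's arm, which faces the wide end and touches the flange; at gauge y = 9 mm, the line of the wedged fitting's axis, 44.5 mm above the bench (arm 42 to 47 mm). Axes as the gauge's. When it touches the flange, the fitting's axis is 17 mm to its -x side.
- collar: White plastic collar ring, 32 mm across, 18 mm tall; a bystander. Origin: centre of its underside.
- dimmer_cap: Black dimmer cap, 18 mm diameter, 22 mm tall; a bystander. Origin: centre of its underside.
- nipple: Brass nipple, 16 mm diameter, 28 mm tall, no flange; a bystander. Origin: centre of its underside.
- carton_a: White carton 60 x 60 x 110 mm; a bystander. Origin: centre of its underside.
- carton_b: Brown carton 90 x 130 x 70 mm; a bystander. Origin: centre of its underside.
- shade: Clear glass lamp shade, an open cup 110 mm across and 110 mm tall; a bystander. Origin: centre of its underside.
- driver: Screwdriver lying on the bench; a bystander. Origin: centre of its underside.
Not all that is in view belongs to the job. What is meant by the fitting is not orange or white, and is the larger of those in its own colour.

How it is judged (in metres and radians):
On the way, in this order (a step that is already met when the one before it is completed fails the run):
1. the fitting is wedged between the jaws and let go: the jaws grip it with more than 2 N, upright, flange on the jaws (contact force between fitting and fixed_jaw above 2 N and z of fitting in the frame of fixed_jaw between 0.003 and 0.0085 m and x of fitting in the frame of fixed_jaw between -0.06 and 0.06 m and angle between fitting's own z axis and vertical below 0.08 rad and contact force between the fingers and fitting below 0.1 N), for 0.3 s.
2. the marker's edge is against the flange, the fitting still wedged (contact force between fitting and fixed_jaw above 2 N and z of fitting in the frame of fixed_jaw between 0.003 and 0.0085 m and x of fitting in the frame of fixed_jaw between -0.06 and 0.06 m and angle between fitting's own z axis and vertical below 0.08 rad and x of fitting in the frame of marker_edge between -0.0195 and -0.015 m), for 0.2 s.
At the end, for the whole second after the job is handed in: The fitting stands released and at rest in the slot, gripped by the jaws with more than 2 N, upright within 0.08 rad, its flange within 2.5 mm of the jaw tops, and the marker's edge is within 2.5 mm of touching the flange (all of step 2 and contact force between the fingers and fitting below 0.1 N and linear speed of fitting below 0.01 m/s).
It fails at once if the fitting is forced: more than 25 N on the straight jaw (contact force between fitting and fixed_jaw above 25 N).
It fails at once if the marker is pushed hard against the fitting: more than 15 N (contact force between fitting and marker above 15 N).
It fails at once if a bystander is moved by more than 20 mm (distance of any of collar, dimmer_cap, nipple, carton_a, carton_b, shade, driver from where it was at the start of the episode above 0.02 m).
It also fails if it takes over 72 s, if anything falls off the work surface, if the arm or the gripper's body presses on something with over 40 N, if the wrist force passes 120 N, or if a joint passes its speed limit or range.

ROBOT

A 7-joint arm with a two-finger parallel gripper is mounted at the origin on the work surface. World frame = base frame: x ahead of the robot, y to its left, z up, the work surface at z = 0. Lengths are in m, angles in degrees, forces in N, time in s.
With the tool pointing down it reaches from about 0.4 to 0.85 m from the base axis. Payload 4.4 kg.
Tool frame: the origin (TCP) lies between the finger pads; the fingertips stand 8 mm ahead of it and the grasp point (between the pads) lies 11 mm behind it; z points along the fingers, y is the line along which they close (so a half turn about z gives the same grasp; the last joint's range is limited). The gripper opens to 94 mm and grips with 3 to 60 N. Pads are 16 mm wide; open, the fingers measure 119 mm over their backs; the gripper's body (75 mm by 177 mm) begins 78 mm behind the grasp point.
Start: joints at [-77.624, 36.005, 2.206, 86.941, -1.547, 57.084, -1.146], TCP at [0.181, 0.624, 0.213] pointing down, gripper open.
Joint ranges: [-175.42, 175.42], [-21.48, 121.26], [-71.46, 75.88], [10.55, 141.38], [-63.04, 243.04], [13.31, 113.54], [-168.57, 168.57]. Speed limits (degrees/s): [147.25, 147.25, 180, 180, 180, 180, 180].

INTERFACE

Orientations are given as [roll, pitch, yaw] about the fixed x, y, z axes, in that order (R = Rz(yaw) Ry(pitch) Rx(roll)).
In Python, from plant import arm gives the robot as it stands. The module is installed in compiled form; this text tells all that it offers.
- The arm moves only by the shell command python3 -m pendant 'ROWS' [FORCE]. ROWS is JSON, a list of rows, each a list of 7 numbers: the shift along the tool's x, y, z in m, then the turn, a rotation vector about the tool's x, y, z in degrees, then the opening, from 0 (shut) to 1 (fully open). A call has 1 to 20 rows; each row is the pose to reach, as a shift and turn from the pose commanded when the call began, along the tool's axes at that moment; what a row does not reach only later rows make up. A row lasts 1/10 s, in which the tool goes at most 50 mm and 8.59 degrees, less where a joint would pass 70% of its speed; a pose out of reach is approached as far as the arm can. A call with a gripper value outside its range is refused whole. The fingers move at their own pace and stop on an object; FORCE is the grip in N (left out, the last holds). Time passes only in rows, so rows that repeat a pose let the fingers close. It gives the time, the measured TCP pose, the force, the opening and the grip force at its end, in the units of the state.
- arm.observe(): the state, without advancing time (a new reading comes with each control period).
- arm.read_camera(name): name is "scene" or "side" or "wrist"; returns (picture, depth): 384x512x3 uint8, red, green, blue; 384x512 float32, m along the optical axis (not along the pixel's ray), 0 where there is no reading.
- arm.camera_info(name): a dict with "fx", "fy", "cx", "cy" (pixels), "R" (3x3) and "t" (3): a world point X has camera coordinates R X + t; the wrist camera has in their place "tool_from_camera" (4x4, takes a point from camera to tool coordinates, whose origin is the TCP and whose axes are the flange's). Camera axes: x right, y down, z forward; pixel columns grow to the right and rows downward; lengths in m; the calibration is good to about 2 mm. A picture is of the moment at which its call begins: read the wrist's pose just before it. camera_info takes no time and is no camera call.
- arm.hand_in(): hands the job in; it is judged then, once.
The state is a dict: "clock": time; "joint_pos": joint angles; "qvel": joint speeds; "joint_efforts": joint torques, N m; "ee_pos": TCP position; "tcp_rot": TCP orientation; "force": force on the tool from outside, world axes, zero at the start; "torque": the same for the moment, N m; "gripper_width": opening from 0.0 (shut) to 1.0 (fully open); "grip_force": force on a finger pad.
Only numpy, scipy, OpenCV 4.12 (cv2) and the standard library are available. Lean on these libraries where they do the work, as an engineer would, in place of code of your own. Each camera call takes 0.05 s, during which the arm holds its last target. There are 200 camera calls.

## Working session

There is one attempt and no reset: what is moved stays moved. The work goes in short steps, Python scripts to look and compute and a shell command to move; the robot and the scene stay as the last step left them, time stands still between calls to the robot, and variables do not carry over. Pictures are saved under pics/ and viewed, at most 10 in all, crops included, and the job is handed in when it is done.

```bash
mkdir -p pics
cat > h.py <<'E'
import numpy as np, cv2
from plant import arm
def shot(n,f=None):
    p,d=arm.read_camera(n)
    if f: cv2.imwrite('pics/'+f,p[:,:,::-1])
    return p,d
def pts(n,d):
    c=arm.camera_info(n); v,u=np.indices(d.shape)
    P=np.stack([(u-c['cx'])/c['fx']*d,(v-c['cy'])/c['fy']*d,d],-1)
    return (P-np.array(c['t']))@np.array(c['R'])
E
python3 - <<'E'
from h import *
for n in('scene','side'):
    p,d=shot(n,n+'0.png'); np.savez(n+'0.npz',p=p,d=d,P=pts(n,d))
    c=arm.camera_info(n); print(n,-np.array(c['R']).T@np.array(c['t']),c['fx'])
print(arm.observe())
E
```

```text
scene [ 1.29273363 -0.11735692  0.53416429] 380.37898415871115
side [0.48095733 0.8449465  0.72745303] 444.26573485879544
{'clock': 0.1, 'joint_pos': array([-77.62456817,  36.0514519 ,   2.20373499,  86.98737666,
        -1.54559741,  57.08393981,  -1.14638713]), 'qvel': array([ 0.00348406, -0.08241129,  0.04119079, -0.22178066,  0.03108316,
       -0.04167878,  0.01330558]), 'joint_efforts': array([ 3.40355975e-03, -5.50789118e+01,  1.14723321e+00, -1.87116534e+01,
       -5.22127328e-02,  1.92217890e-02,  8.09701055e-05]), 'ee_pos': array([0.18058206, 0.62383187, 0.21268703]), 'tcp_rot': array([-1.79906966e+02,  2.50996273e-03,  1.63854040e+02]), 'force': array([ 0.076667  , -0.372883  , -0.60922838]), 'torque': array([-0.02076169, -0.02225509, -0.00803048]), 'grip_force': 0.0, 'gripper_width': 1.0006899546643102}
```

View pics/scene0.png

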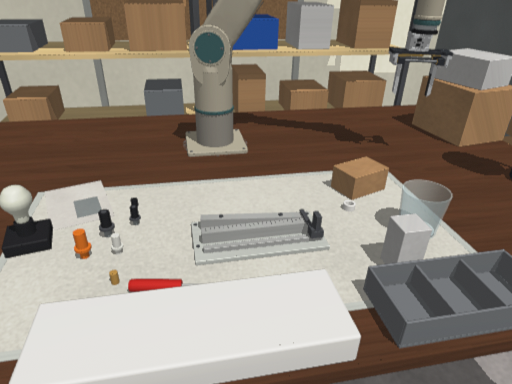

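View pics/side0.png

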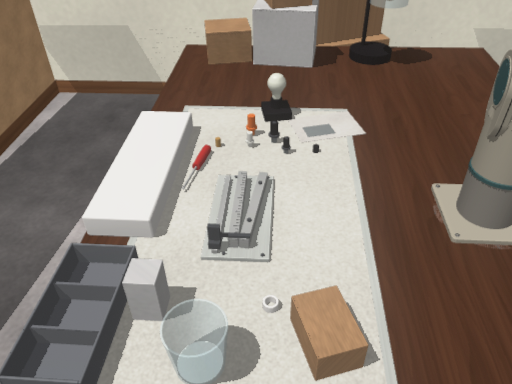

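Run:
```python
from h import *
A=np.load('scene0.npz');B=np.load('side0.npz')
a=cv2.resize(A['p'][185:265,60:180],None,fx=4.5,fy=4.5,interpolation=cv2.INTER_CUBIC)
b=cv2.resize(B['p'][100:170,200:340],None,fx=3.85,fy=3.85,interpolation=cv2.INTER_CUBIC)
w=min(a.shape[1],b.shape[1]);im=np.vstack([a[:,:w],b[:,:w]]);im=cv2.resize(im,None,fx=.92,fy=.92);cv2.imwrite('pics/crop1.png',im[:,:,::-1]);print(im.shape)
g=cv2.resize(B['p'][165:265,195:285],None,fx=6,fy=6,interpolation=cv2.INTER_CUBIC);cv2.imwrite('pics/crop2.png',g[:,:,::-1])
# dark blobs above bench
for n,D in(('scene',A),('side',B)):
    P=D['P'];p=D['p'].astype(int);m=(p.max(-1)<60)&(P[...,2]>.01)&(P[...,2]<.09)&(P[...,0]>.3)&(P[...,0]<.9)&(D['d']>0)
    k,l,s,c=cv2.connectedComponentsWithStats(m.astype(np.uint8))
    for i in range(1,k):
        if s[i,4]>15: q=P[l==i];print(n,s[i],c[i].round(1),np.median(q,0).round(4),q[:,2].max().round(4), q.min(0).round(3),q.max(0).round(3))
    print(n,'bench z',np.median(P[(P[...,2]<.02)&(P[...,0]>.4)&(P[...,0]<.8)&(abs(P[...,1])<.4),2]))
```

```text
(580, 496, 3)
scene [130 198   9  21 113] [133.9 209.2] [ 0.4889 -0.245   0.0305] 0.0517 [ 0.395 -0.258  0.011] [ 0.495 -0.235  0.052]
scene [ 99 210  13  18 160] [104.9 219.4] [ 0.5297 -0.3002  0.0484] 0.0668 [ 0.518 -0.313  0.027] [ 0.533 -0.291  0.067]
scene [305 213  12  17  72] [312.8 221.9] [0.6293 0.1565 0.0536] 0.0795 [0.602 0.146 0.044] [0.645 0.158 0.079]
scene [   2  217   50   38 1327] [ 26.8 236.2] [ 0.5395 -0.4601  0.0293] 0.0612 [ 0.479 -0.519  0.01 ] [ 0.573 -0.416  0.061]
scene [308 226   4  11  26] [309.3 230.9] [0.6319 0.1477 0.0369] 0.0455 [0.622 0.147 0.028] [0.645 0.148 0.045]
scene bench z 0.0008865779948260738
side [261  97  31  23 503] [276.1 109. ] [ 0.5192 -0.4469  0.0309] 0.0635 [ 0.47  -0.518  0.01 ] [ 0.571 -0.413  0.064]
side [271 120   8  15  91] [274.  128.1] [ 0.5201 -0.2935  0.0517] 0.0714 [ 0.508 -0.316  0.026] [ 0.53  -0.287  0.071]
side [284 138   6  10  46] [286.2 142.9] [ 0.4832 -0.2354  0.0376] 0.0523 [ 0.474 -0.241  0.024] [ 0.489 -0.231  0.052]
side [314 145   5   6  23] [315.7 147.5] [ 0.3967 -0.2445  0.0189] 0.025 [ 0.39  -0.253  0.011] [ 0.402 -0.239  0.025]
side [ 82 374  14  10  55] [ 87.2 379.1] [0.7911 0.4936 0.0435] 0.0568 [0.79  0.477 0.01 ] [0.792 0.507 0.057]
side bench z 0.0023802316635930898
```

View pics/crop1.png

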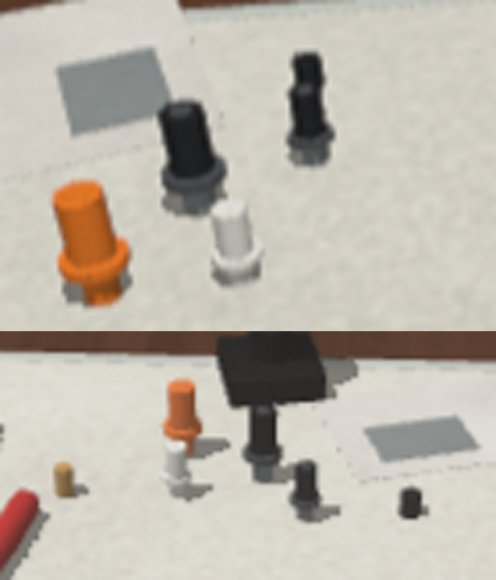

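View pics/crop2.png

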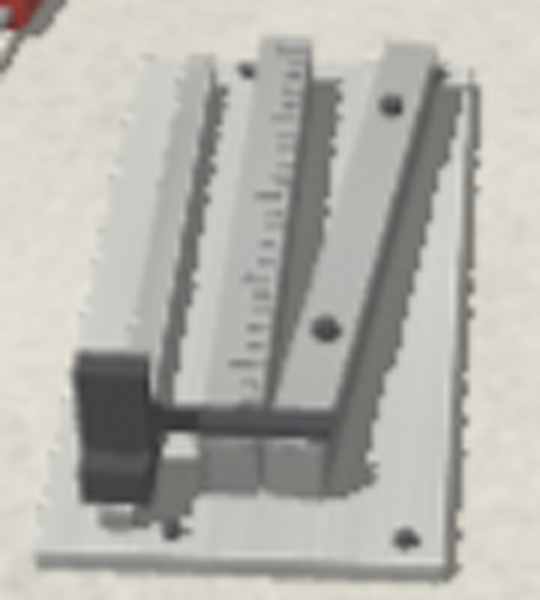

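Candidates (scene pixels): orange (81,243), white (116,243), large black (105,222), small black (134,212). The meant fitting is not orange or white and is the larger of its colour. That is the large black one: its top is at 67–71 mm, against 52 mm for the small one. The crop confirms this (grip body, flange and grey shank). The gauge's straight jaw with ticks is on the world +x side, and its narrow end with the marker points to world +y.

```bash
cat >> h.py <<'E'
def cast(n,u,v,z,pose=None):
    c=arm.camera_info(n); r=np.array([(u-c['cx'])/c['fx'],(v-c['cy'])/c['fy'],1.])
    if n=='wrist':
        T=np.array(c['tool_from_camera']);R,p=pose; o=R@T[:3,3]+p; r=R@T[:3,:3]@r
    else:
        R=np.array(c['R']);o=-R.T@np.array(c['t']);r=R.T@r
    return o+r*(z-o[2])/r[2]
def pose():
    from scipy.spatial.transform import Rotation as Ro
    s=arm.observe(); return Ro.from_euler('xyz',s['tcp_rot'],degrees=True).as_matrix(),np.array(s['ee_pos'])
E
python3 - <<'E'
from h import *
f=lambda x,y:(195+(x+.5)/6-.5,165+(y+.5)/6-.5)
for nm,x,y,z in(('sj far slot',310,40,.04),('sj near slot',264,405,.04),('sj far outer',260,38,.04),('base near L',38,558,.012),('base near R',447,572,.012),('base far R',475,75,.012),('tab top L',78,353,.081),('tab top R',150,353,.081),('arm lead tip',328,408,.047)):
    print(nm,cast('side',*f(x,y),z).round(4))
print(arm.camera_info('wrist'))
A=np.load('scene0.npz');P=A['P'];p=A['p'].astype(int)
for nm,(u,v) in dict(white=(116,243),orange=(81,243),nipple=(114,277)).items(): print(nm,P[v,u].round(3))
# fitting top ellipse centre via both views
print('fit top scene',cast('scene',105,211.5,.066), 'side',cast('side',273.5,123,.066))
B=np.load('side0.npz');q=B['P'][(B['P'][...,1]<-.36)&(B['P'][...,1]>-.55)&(B['P'][...,0]>.45)&(B['P'][...,0]<.6)];print('lamp zmax',np.percentile(q[:,2],99.5))
E
```

```text
sj far slot [ 0.5845 -0.0898  0.04  ]
sj near slot [0.5811 0.1385 0.04  ]
sj far outer [ 0.6065 -0.0902  0.04  ]
base near L [0.6587 0.1933 0.012 ]
base near R [0.5107 0.1913 0.012 ]
base far R [ 0.5128 -0.1054  0.012 ]
tab top L [0.644  0.1581 0.081 ]
tab top R [0.6184 0.1566 0.081 ]
arm lead tip [0.5565 0.1459 0.047 ]
{'fx': 282.53995602470417, 'fy': 282.53995602470417, 'cx': 255.78084413506264, 'cy': 191.5677532640031, 'tool_from_camera': array([[ 1.13524233e-03, -9.68194584e-01, -2.50195841e-01,
         7.20855324e-02],
       [ 9.99998522e-01,  7.75983097e-04,  1.53454998e-03,
        -9.51656326e-04],
       [-1.29159523e-03, -2.50197214e-01,  9.68194033e-01,
        -1.71114337e-01],
       [ 0.00000000e+00,  0.00000000e+00,  0.00000000e+00,
         1.00000000e+00]])}
white [ 0.6   -0.272  0.032]
orange [ 0.601 -0.34   0.041]
nipple [ 0.694 -0.267  0.02 ]
fit top scene [ 0.52386924 -0.29816686  0.066     ] side [ 0.52201035 -0.29789816  0.066     ]
lamp zmax 0.1443779368073788
```

The gauge's yaw is about 90.7°, with its origin near (0.583, 0.041). The fitting is at about (0.523, -0.298). I'll move above the gauge first, to refine these with the wrist camera.

```bash
python3 -m pendant '[[-0.0105,-0.009,0,0,0,0,1],[-0.0316,-0.027,0,0,0,-1,1],[-0.063,-0.055,0,0,0,-2,1],[-0.1,-0.0865,0,0,0,-3.2,1],[-0.137,-0.118,0,0,0,-4.4,1],[-0.174,-0.150,0,0,0,-5.6,1],[-0.211,-0.182,0,0,0,-6.8,1],[-0.247,-0.214,0,0,0,-8,1],[-0.284,-0.246,0,0,0,-9.2,1],[-0.321,-0.278,0,0,0,-10.4,1],[-0.358,-0.310,0,0,0,-11.6,1],[-0.395,-0.342,0,0,0,-12.8,1],[-0.432,-0.373,0,0,0,-14,1],[-0.463,-0.4,0,0,0,-15,1],[-0.49,-0.424,0,0,0,-15.8,1],[-0.511,-0.442,0,0,0,-16.5,1],[-0.5265,-0.4554,0,0,0,-16.85,1],[-0.5265,-0.4554,0,0,0,-16.85,1],[-0.5265,-0.4554,0,0,0,-16.85,1]]'
python3 - <<'E'
from h import *
R,t=pose();p,d=shot('wrist','w1.png');np.savez('w1.npz',p=p,d=d,R=R,t=t)
E
```

```text
clock: 2.0
ee_pos: [0.5589, 0.0403, 0.2132]
tcp_rot: [180.0, -0.1, -179.4]
force: [-0.6, 0.7, -0.5]
gripper_width: 0.998
grip_force: 0.0
```

View pics/w1.png

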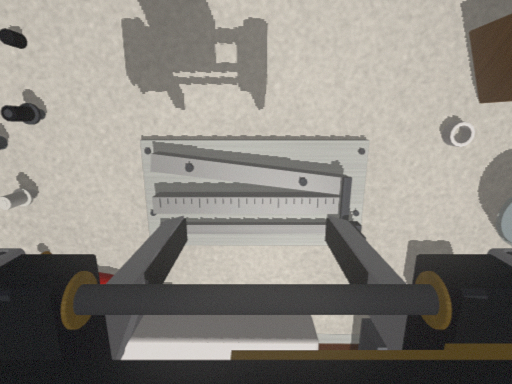

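The wrist view shows the gauge: base corners (142,137) to (368,137), the straight jaw's slot-side edge on row ~196 from column 152, the slanted jaw above it, and the marker's arm at column ~345. Next I'll fit these edges.

Run:
```python
from h import *
D=np.load('w1.npz');g=cv2.cvtColor(D['p'],cv2.COLOR_RGB2GRAY).astype(float);ps=(D['R'],D['t'])
gy=np.diff(cv2.GaussianBlur(g,(0,0),.8),axis=0);gx=np.diff(cv2.GaussianBlur(g,(0,0),.8),axis=1)
def pk(a,lo):
    i=int(np.argmax(a)); 
    if 0<i<len(a)-1:
        den=a[i-1]-2*a[i]+a[i+1]; o=.5*(a[i-1]-a[i+1])/den if den else 0
    else:o=0
    return lo+i+o+.5
def line(name,pts,z):
    W=np.array([cast('wrist',u,v,z,ps) for u,v in pts]);
    for _ in range(3):
        k=np.polyfit(W[:,1],W[:,0],1);r=W[:,0]-np.polyval(k,W[:,1]);W=W[abs(r)<max(2*np.median(abs(r)),1e-4)]
    print(name,'slope',k[0].round(5),'x at y=.041',np.polyval(k,.041).round(4),'res',abs(r).mean().round(5),len(W));return k
s=line('straight',[(u,pk(gy[186:203,u],186)) for u in range(160,330)],.04)
l=line('slant',[(u,pk(-gy[int(172+(u-160)*.095)-6:int(172+(u-160)*.095)+12,u],int(172+(u-160)*.095)-6)) for u in range(165,300)],.04)
b=line('base far',[(u,pk(gy[130:146,u],130)) for u in range(150,360)],.012)
for v in(200,204,208,212): print('jaw left end',cast('wrist',pk(gx[v,145:160],145),v,.04,ps).round(4))
for v in(150,180,210): print('base ends',cast('wrist',pk(gx[v,134:150],134),v,.012,ps).round(4),cast('wrist',pk(-gx[v,358:376],358),v,.012,ps).round(4))
for v in(186,190): print('arm lead',cast('wrist',pk(-gx[v,330:352],330),v,.047,ps).round(4),g[v,334:356].astype(int))
# width vs y along straight: where 18mm
for y in np.linspace(-.06,.12,4): print(y,'gap',np.polyval(s,y)-np.polyval(l,y))
```

```text
straight slope -0.01035 x at y=.041 0.582 res 6e-05 122
slant slope 0.03775 x at y=.041 0.5666 res 0.00103 108
base far slope -0.01088 x at y=.041 0.5133 res 3e-05 171
jaw left end [ 0.588  -0.0969  0.04  ]
jaw left end [ 0.5933 -0.0972  0.04  ]
jaw left end [ 0.5987 -0.0977  0.04  ]
jaw left end [ 0.604  -0.0915  0.04  ]
base ends [ 0.528  -0.0998  0.012 ] [0.5247 0.1742 0.012 ]
base ends [ 0.5684 -0.1233  0.012 ] [0.5646 0.197  0.012 ]
base ends [ 0.6109 -0.1273  0.012 ] [0.6072 0.1866 0.012 ]
arm lead [0.5653 0.1433 0.047 ] [180 177 178 176 179 175 132  99  79  87  96  98  92  94  92  95  97 147
 182 185 182 185]
arm lead [0.5704 0.1434 0.047 ] [178 181 176 180 178 161 122  89  75  90  96  97  92  91  93  95 106 163
 182 180 182 181]
-0.06 gap 0.0202989674641596
0.0 gap 0.01741287870426078
0.06 gap 0.014526789944361962
0.12 gap 0.01164070118446292
```

```bash
python3 -m pendant '[[0.002,-0.015,0,0,0,0,0.5],[0.006,-0.05,0,0,0,0,0.5],[0.011,-0.095,0,0,0,0,0.5],[0.016,-0.14,0,0,0,0,0.5],[0.022,-0.185,0,0,0,0,0.5],[0.027,-0.23,0,0,0,0,0.5],[0.032,-0.275,0,0,0,0,0.5],[0.036,-0.31,0.01,0,0,0,0.5],[0.038,-0.33,0.02,0,0,0,0.5],[0.0395,-0.338,0.03,0,0,0,0.5],[0.0395,-0.338,0.03,0,0,0,0.5],[0.0395,-0.338,0.03,0,0,0,0.5]]'
python3 - <<'E'
from h import *
R,t=pose();p,d=shot('wrist','w2.png');np.savez('w2.npz',p=p,d=d,R=R,t=t)
E
```

```text
clock: 3.25
ee_pos: [0.5247, -0.296, 0.1833]
tcp_rot: [179.9, -0.0, -179.2]
force: [0.1, 0.1, -0.3]
gripper_width: 0.502
grip_force: 0.0
```

View pics/w2.png

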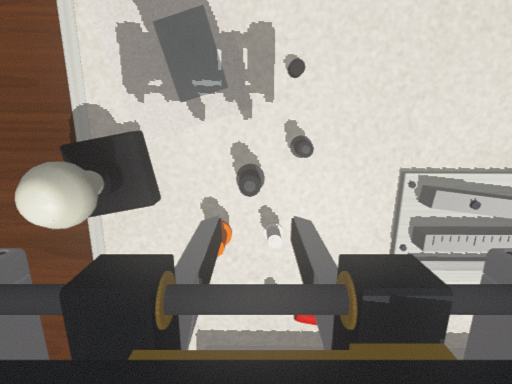

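The large black fitting is at about (250,182), with its shadow up and to the left. Orange (227,237), white (274,235) and small black (302,147) are clear of the fingers. I'll measure its centre.

Run:
```python
from h import *
D=np.load('w2.npz');ps=(D['R'],D['t']);g=cv2.cvtColor(D['p'],cv2.COLOR_RGB2GRAY)
c=g[155:210,225:275];print(c[10:45:2,8:42:2])
big=cv2.resize(g[150:215,215:285],None,fx=8,fy=8,interpolation=cv2.INTER_CUBIC)
H=cv2.HoughCircles(big,cv2.HOUGH_GRADIENT,1,20,param1=60,param2=15,minRadius=75,maxRadius=125)
for x,y,r in (H[0][:4] if H is not None else []):
    u,v=215+(x+.5)/8-.5,150+(y+.5)/8-.5;print(u.round(1),v.round(1),(r/8).round(1),cast('wrist',u,v,.066,ps).round(4))
cv2.imwrite('pics/c3.png',big)
```

```text
[[137 144 148 145 143 123  89  86  85  88  87  97 124 139 211 224 223]
 [222 143 148 147  99  88  87  87  84  90  89  87 110 115 224 222 224]
 [226 141 145 100  87  88  90  80  77  80  83  87 102 107 157 228 228]
 [228 177 127  86  85  85  76  75  73  74  77  74  87 111 108 204 226]
 [227 188 105  85  81  78  74  77  74  79  71  78  76 104 107 154 219]
 [224 226 107  91  78  76  78  82  79  77  76  79  73  92 109 117 227]
 [220 206 106  93  75  80  87  83  87  86  86  87  73  78 110 112 213]
 [220 212 107  90  82  88  86  90  83  85  91  89  91  77 106 114 218]
 [223 226 114  87  85  84  86 105 110 105  94  87  89  82 103 114 222]
 [226 230 136  91  88  83 103 111 114 112 111  89  87  87 105 134 224]
 [222 227 189  86  88  87 110 106 106 106 106  98  88  91 104 207 226]
 [223 224 225 109  83  89 112 107 111 112 111  97  89  87 177 225 225]
 [225 222 226 154  86  85 106 111 110 111 108  91  92 105 229 225 218]
 [227 226 230 227  91  84  87  97 104 102  88  88  85 161 225 223 224]
 [225 227 230 229 198  91  84  88  92  86  87  88 165 220 220 222 228]
 [227 228 228 223 224 219 121  97  81  90 108 208 225 222 222 223 227]
 [225 226 226 226 225 227 227 223 222 224 230 226 224 222 219 220 224]
 [226 223 223 222 225 226 225 224 226 226 228 224 221 223 222 223 223]]
249.8 177.8 14.4 [ 0.5121 -0.3029  0.066 ]
249.9 183.1 13.0 [ 0.5179 -0.3027  0.066 ]
250.2 186.5 9.5 [ 0.5215 -0.3023  0.066 ]
247.8 184.9 10.7 [ 0.5198 -0.3049  0.066 ]
```

View pics/c3.png

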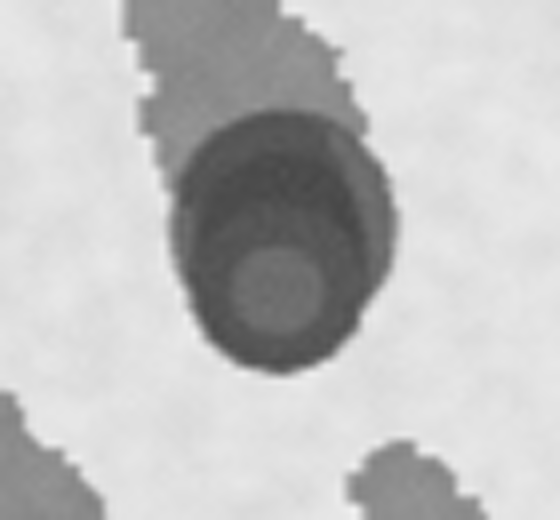

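```bash
python3 -m pendant '[[0.002,-0.004,0.015,0,0,0,0.5],[0.003,-0.004,0.045,0,0,0,0.5],[0.003,-0.004,0.075,0,0,0,0.5],[0.003,-0.004,0.088,0,0,0,0.5],[0.003,-0.004,0.088,0,0,0,0.5],[0.003,-0.004,0.088,0,0,0,0.5],[0.003,-0.004,0.088,0,0,0,0.5]]'
python3 - <<'E'
from h import *
R,t=pose();p,d=shot('wrist');np.savez('w3.npz',p=p,d=d,R=R,t=t)
cv2.imwrite('pics/w3.png',cv2.resize(p[120:320,150:360],None,fx=2.8,fy=2.8,interpolation=cv2.INTER_CUBIC)[:,:,::-1]);print(t)
E
```

```text
clock: 4.0
ee_pos: [0.5228, -0.3023, 0.0971]
tcp_rot: [-179.9, 0.1, -179.3]
force: [0.7, 0.2, 0.2]
gripper_width: 0.498
grip_force: 0.0
[ 0.52279476 -0.30225678  0.09705749]
```

View pics/w3.png

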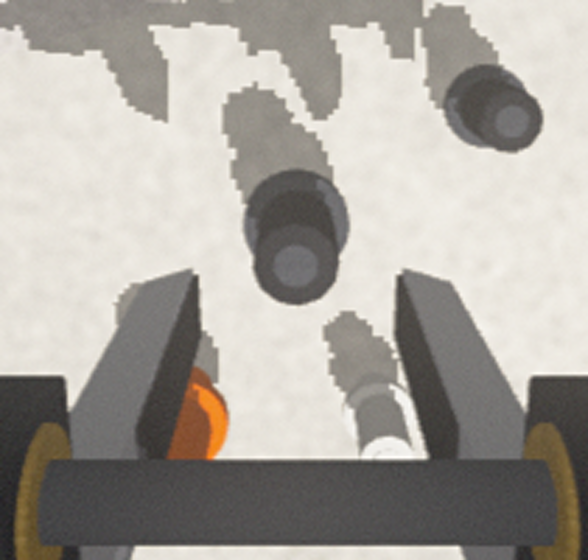

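The fitting's top is at crop (296,265), midway between the finger tips (195 and 402). The grasp is laterally centred.

Run:
```python
from h import *
D=np.load('w3.npz');ps=(D['R'],D['t'])
f=lambda x,y:(150+(x+.5)/2.8-.5,120+(y+.5)/2.8-.5)
print(cast('wrist',*f(295.5,265),.066,ps),cast('wrist',*f(296,300),.066,ps),cast('wrist',*f(296,218),.028,ps),arm.observe()['ee_pos'])
```

```text
[ 0.52057911 -0.30343089  0.066     ] [ 0.53065816 -0.30315934  0.066     ] [ 0.51820963 -0.30338752  0.028     ] [ 0.52260865 -0.30236961  0.09700869]
```

```bash
python3 -m pendant '[[0.002,-0.001,0.01,0,0,0,0.5],[0.002,-0.001,0.03,0,0,0,0.5],[0.002,-0.001,0.048,0,0,0,0.5],[0.002,-0.001,0.057,0,0,0,0.5],[0.002,-0.001,0.057,0,0,0,0.5],[0.002,-0.001,0.057,0,0,0,0.4],[0.002,-0.001,0.057,0,0,0,0.3],[0.002,-0.001,0.057,0,0,0,0.2],[0.002,-0.001,0.057,0,0,0,0.15],[0.002,-0.001,0.057,0,0,0,0.15],[0.002,-0.001,0.057,0,0,0,0.15]]' 20; python3 -c "
from h import *
o=arm.observe();print(o['ee_pos'],o['force'],o['torque'])"
```

```text
clock: 5.15
ee_pos: [0.52, -0.3032, 0.0392]
tcp_rot: [-180.0, 0.1, -179.3]
force: [-0.5, 1.1, 6.4]
gripper_width: 0.257
grip_force: 20.0
[ 0.52003563 -0.30321679  0.03916724] [-0.50147575  1.09404556  6.44763439] [ 0.1332683   0.07718502 -0.0361611 ]
```

```bash
python3 -m pendant '[[0,0,-0.01,0,0,0,0.15],[0,0,-0.035,0,0,0,0.15],[0,0,-0.065,0,0,0,0.15],[-0.003,0.012,-0.078,0,0,0,0.15],[-0.01,0.045,-0.078,0,0,0,0.15],[-0.019,0.09,-0.078,0,0,0,0.15],[-0.028,0.135,-0.078,0,0,0,0.15],[-0.038,0.18,-0.078,0,0,0,0.15],[-0.046,0.215,-0.075,0,0,0,0.15],[-0.05,0.235,-0.07,0,0,0,0.15],[-0.051,0.2404,-0.065,0,0,0,0.15],[-0.051,0.2404,-0.065,0,0,0,0.15],[-0.051,0.2404,-0.065,0,0,0,0.15],[-0.051,0.2404,-0.065,0,0,0,0.15]]'
python3 - <<'E'
from h import *
R,t=pose();p,d=shot('wrist');np.savez('w4.npz',p=p,d=d,R=R,t=t)
cv2.imwrite('pics/w4.png',cv2.resize(p[100:320,130:430],None,fx=2.6,fy=2.6,interpolation=cv2.INTER_CUBIC)[:,:,::-1]);print(t,arm.observe()['force'])
E
```

```text
clock: 6.55
ee_pos: [0.5672, -0.0641, 0.1036]
tcp_rot: [-179.9, -0.0, -179.5]
force: [1.2, -0.4, -0.7]
gripper_width: 0.249
grip_force: 20.0
[ 0.56723966 -0.06412907  0.10356067] [-0.42245356 -1.13742655 -1.37468895]
```

View pics/w4.png

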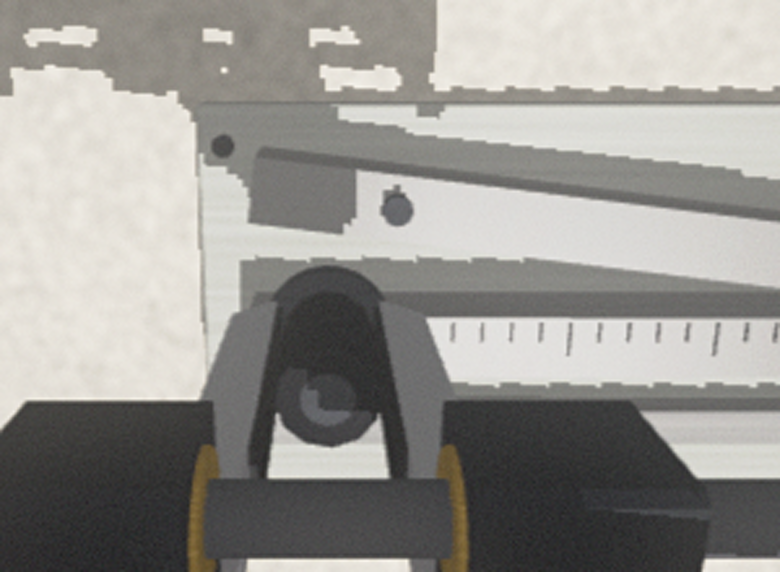

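Run:
```python
from h import *
D=np.load('w4.npz');ps=(D['R'],D['t']);print(D['t'])
f=lambda x,y:(130+(x+.5)/2.6-.5,100+(y+.5)/2.6-.5)
for n,x,y,z in(('straight',450,319,.04),('straight',700,319,.04),('face foot',500,292,.012),('slant L',260,258,.04),('slant 520',520,259,.04),('slant 770',770,290,.04),('slant top-left outer',258,148,.04),('outer foot right',770,212,.04),('base left',204,350,.012),('base far',500,103,.012),('tick long',570,354,.04),('tick long2',715,354,.04),('fit top',328,403,None)):
    print(n,cast('wrist',*f(x,y),z if z else D['t'][2]+.026,ps).round(4))
```

```text
[ 0.56723966 -0.06412907  0.10356067]
straight [ 0.5833 -0.0232  0.04  ]
straight [0.5824 0.0617 0.04  ]
face foot [5.828e-01 1.000e-04 1.200e-02]
slant L [ 0.5624 -0.0874  0.04  ]
slant 520 [ 0.5618 -0.001   0.04  ]
slant 770 [0.5718 0.0838 0.04  ]
slant top-left outer [ 0.5258 -0.0876  0.04  ]
outer foot right [0.545  0.0795 0.04  ]
base left [ 0.6075 -0.112   0.012 ]
base far [ 0.5127 -0.0047  0.012 ]
tick long [0.5956 0.0188 0.04  ]
tick long2 [0.5951 0.0686 0.04  ]
fit top [ 0.5692 -0.0648  0.1296]
```

```bash
python3 -m pendant '[[-0.0015,0,0.01,0,0,0,0.15],[-0.0015,0,0.025,0,0,0,0.15],[-0.0015,0,0.036,0,0,0,0.15],[-0.0015,0,0.042,0,0,0,0.15],[-0.0015,0,0.044,0,0,0,0.15],[-0.0015,0,0.044,0,0,0,0.15],[-0.0015,0,0.044,0,0,0,0.15]]'
python3 -m pendant '[[0,0,0.0005,0,0,0,0.15],[0,0,0.001,0,0,0,0.15],[0,0,0.0015,0,0,0,0.15],[0,0,0.002,0,0,0,0.15],[0,0,0.002,0,0,0,0.15]]'
```

```text
clock: 7.3
ee_pos: [0.5694, -0.062, 0.0598]
tcp_rot: [-180.0, 0.0, -179.3]
force: [0.2, -0.2, -0.9]
gripper_width: 0.25
grip_force: 20.0
clock: 7.8
ee_pos: [0.5691, -0.062, 0.0574]
tcp_rot: [-180.0, -0.0, -179.3]
force: [-0.9, 0.8, -0.8]
gripper_width: 0.248
grip_force: 20.0
```

```bash
python3 -m pendant '[[0,0,0.0005,0,0,0,0.15],[0,0,0.001,0,0,0,0.15],[0,0,0.001,0,0,0,0.15]]'; python3 -m pendant '[[0,0,0.0005,0,0,0,0.15],[0,0,0.001,0,0,0,0.15],[0,0,0.001,0,0,0,0.15]]'
```

```text
clock: 8.1
ee_pos: [0.5691, -0.062, 0.0571]
tcp_rot: [180.0, 0.0, -179.3]
force: [-1.9, -0.5, 5.5]
gripper_width: 0.25
grip_force: 20.0
clock: 8.4
ee_pos: [0.5691, -0.062, 0.057]
tcp_rot: [180.0, 0.0, -179.3]
force: [-4.1, 0.5, 12.4]
gripper_width: 0.248
grip_force: 20.0
```

```bash
python3 -m pendant '[[0,0,-0.001,0,0,0,0.15],[-0.0005,0.005,-0.001,0,0,0,0.15],[-0.001,0.013,-0.001,0,0,0,0.15],[-0.0015,0.021,-0.001,0,0,0,0.15],[-0.002,0.029,-0.001,0,0,0,0.15],[-0.0025,0.037,-0.001,0,0,0,0.15],[-0.003,0.045,-0.001,0,0,0,0.15],[-0.003,0.05,-0.001,0,0,0,0.15],[-0.003,0.052,-0.001,0,0,0,0.15],[-0.003,0.052,-0.001,0,0,0,0.15]]'; python3 -m pendant '[[-0.0005,0,0,0,0,0,0.15],[-0.001,0,0,0,0,0,0.15],[-0.001,0,0,0,0,0,0.15]]';python3 -m pendant '[[-0.0005,0,0,0,0,0,0.15],[-0.001,0,0,0,0,0,0.15],[-0.001,0,0,0,0,0,0.15]]'
```

```text
clock: 9.4
ee_pos: [0.5727, -0.0103, 0.0571]
tcp_rot: [-179.9, 0.1, -179.3]
force: [0.2, -2.4, 5.4]
gripper_width: 0.251
grip_force: 20.0
clock: 9.7
ee_pos: [0.5728, -0.0103, 0.0571]
tcp_rot: [-180.0, 0.0, -179.3]
force: [-2.0, -2.2, 8.5]
gripper_width: 0.252
grip_force: 20.0
clock: 10.0
ee_pos: [0.5728, -0.0103, 0.0571]
tcp_rot: [-180.0, -0.1, -179.3]
force: [-4.1, -1.3, 9.8]
gripper_width: 0.251
grip_force: 20.0
```

```bash
python3 -m pendant '[[0,0,-0.0005,0,0,0,0.15],[0,0,-0.001,0,0,0,0.15],[0,0,-0.001,0,0,0,0.15]]'; python3 -m pendant '[[0.001,0.002,0,0,0,0,0.15],[0.001,0.006,0,0,0,0,0.15],[0.001,0.01,0,0,0,0,0.15],[0.001,0.014,0,0,0,0,0.15],[0.001,0.016,0,0,0,0,0.15],[0.001,0.016,0,0,0,0,0.15]]'
```

```text
clock: 10.3
ee_pos: [0.5732, -0.0095, 0.0572]
tcp_rot: [180.0, -0.0, -179.3]
force: [-0.3, -0.0, 2.2]
gripper_width: 0.251
grip_force: 20.0
clock: 10.9
ee_pos: [0.5722, 0.0068, 0.0574]
tcp_rot: [180.0, -0.0, -179.2]
force: [-0.2, 0.1, -1.0]
gripper_width: 0.25
grip_force: 20.0
```

```bash
python3 -m pendant '[[0,0.002,0.0006,0,0,0,0.15],[0,0.004,0.0006,0,0,0,0.15],[0,0.006,0.0006,0,0,0,0.15],[0,0.006,0.0006,0,0,0,0.15]]'; python3 -m pendant '[[0,0.0015,0,0,0,0,0.15],[0,0.003,0,0,0,0,0.15],[0,0.003,0,0,0,0,0.15]]';  python3 -m pendant '[[0,0.0015,0,0,0,0,0.15],[0,0.002,0,0,0,0,0.15],[0,0.002,0,0,0,0,0.15]]'
```

```text
clock: 11.3
ee_pos: [0.5726, 0.0121, 0.0572]
tcp_rot: [-180.0, 0.1, -179.3]
force: [-0.0, -1.7, 4.4]
gripper_width: 0.254
grip_force: 20.0
clock: 11.6
ee_pos: [0.5725, 0.0149, 0.0572]
tcp_rot: [-180.0, 0.0, -179.3]
force: [0.3, -2.7, 4.9]
gripper_width: 0.252
grip_force: 20.0
clock: 11.9
ee_pos: [0.5725, 0.0167, 0.0572]
tcp_rot: [-180.0, 0.0, -179.3]
force: [-0.7, -2.7, 5.6]
gripper_width: 0.255
grip_force: 20.0
```

Still sliding with about 2.7 N of friction. I'll keep going in small steps.

```bash
for i in 1 2 3; do python3 -m pendant '[[0,0.001,0,0,0,0,0.15],[0,0.0015,0,0,0,0,0.15],[0,0.0015,0,0,0,0,0.15]]' | grep -E 'ee_pos|force:'; done
```

```text
ee_pos: [0.5725, 0.0182, 0.0572]
force: [1.1, -3.7, 5.3]
grip_force: 20.0
ee_pos: [0.5725, 0.0197, 0.0572]
force: [0.3, -3.3, 5.5]
grip_force: 20.0
ee_pos: [0.5724, 0.0211, 0.0572]
force: [0.9, -2.4, 4.9]
grip_force: 20.0
```

```bash
for i in 1 2 3 4; do python3 -m pendant '[[0,0.001,0,0,0,0,0.15],[0,0.0015,0,0,0,0,0.15],[0,0.0015,0,0,0,0,0.15]]' | grep -E 'ee_pos|[^_]force:'; done
```

```text
ee_pos: [0.5724, 0.0227, 0.0572]
ee_pos: [0.5724, 0.0242, 0.0572]
ee_pos: [0.5724, 0.0256, 0.0572]
ee_pos: [0.5725, 0.027, 0.0572]
```

```bash
for i in 1 2 3; do python3 -m pendant '[[0,0.001,0,0,0,0,0.15],[0,0.0015,0,0,0,0,0.15],[0,0.0015,0,0,0,0,0.15]]' | grep -E 'ee_pos|^force:'; done
```

```text
ee_pos: [0.5727, 0.0287, 0.0572]
force: [1.2, -2.3, 5.3]
ee_pos: [0.5728, 0.0298, 0.0572]
force: [1.2, -5.3, 5.2]
ee_pos: [0.5728, 0.0302, 0.0572]
force: [1.8, -6.6, 6.6]
```

```bash
for i in 1 2; do python3 -m pendant '[[0,0.001,0,0,0,0,0.15],[0,0.0015,0,0,0,0,0.15],[0,0.0015,0,0,0,0,0.15],[0,0.0015,0,0,0,0,0.15]]' | grep -E 'ee_pos|^force:|tcp'; done
```

```text
ee_pos: [0.5728, 0.0306, 0.0572]
tcp_rot: [-179.8, 0.1, -179.4]
force: [1.7, -7.5, 4.8]
ee_pos: [0.5728, 0.031, 0.0572]
tcp_rot: [-179.7, 0.1, -179.4]
force: [1.7, -9.6, 5.3]
```

```bash
for i in 1 2; do python3 -m pendant '[[0,0.001,0,0,0,0,0.15],[0,0.0015,0,0,0,0,0.15],[0,0.0015,0,0,0,0,0.15],[0,0.0015,0,0,0,0,0.15]]' | grep -E 'ee_pos|^force:|tcp'; done
```

```text
ee_pos: [0.5728, 0.0313, 0.0572]
tcp_rot: [-179.7, 0.1, -179.5]
force: [1.4, -11.8, 4.3]
ee_pos: [0.5728, 0.0317, 0.0572]
tcp_rot: [-179.6, 0.1, -179.5]
force: [1.9, -13.1, 6.0]
```

```bash
python3 -m pendant '[[0,-0.002,0,0,0,0,0.15],[0,-0.004,0,0,0,0,0.15],[0,-0.005,0,0,0,0,0.15],[0,-0.005,0,0,0,0,0.15]]' 10 | grep -E 'ee_pos|force:'; python3 -m pendant '[[0,0,0,0,0,0,0.27],[0,0,0,0,0,0,0.3],[0,0,-0.0005,0,0,0,0.4],[0,0,-0.001,0,0,0,0.5],[0,0,-0.001,0,0,0,0.5],[0,0,-0.001,0,0,0,0.5]]'
```

```text
ee_pos: [0.5728, 0.0317, 0.0572]
force: [1.7, -5.9, 5.4]
grip_force: 10.0
clock: 17.5
ee_pos: [0.5715, 0.0337, 0.0576]
tcp_rot: [180.0, -0.0, -179.3]
force: [-0.6, -1.2, -0.1]
gripper_width: 0.497
grip_force: 0.0
```

Wedged with about 10 N net and released. Next I'll lift off and move above the marker tab.

```bash
python3 -m pendant '[[0,0,-0.01,0,0,0,0.5],[0,0,-0.035,0,0,0,0.5],[0,0,-0.065,0,0,0,0.5],[-0.008,0.016,-0.085,0,0,0,0.5],[-0.025,0.05,-0.09,0,0,0,0.5],[-0.045,0.09,-0.09,0,0,0,0.5],[-0.058,0.115,-0.09,0,0,0,0.5],[-0.0625,0.124,-0.09,0,0,0,0.5],[-0.0625,0.124,-0.09,0,0,0,0.5],[-0.0625,0.124,-0.09,0,0,0,0.5]]'
python3 - <<'E'
from h import *
R,t=pose();p,d=shot('wrist');np.savez('w5.npz',p=p,d=d,R=R,t=t);print(t)
c=arm.camera_info('wrist');T=np.array(c['tool_from_camera']);v,u=np.indices(d.shape)
P=np.stack([(u-c['cx'])/c['fx']*d,(v-c['cy'])/c['fy']*d,d],-1)@T[:3,:3].T+T[:3,3];P=P@R.T+t
m=(P[...,2]>.055)&(P[...,2]<.095)&(d>0)
k,l,s,cc=cv2.connectedComponentsWithStats(m.astype(np.uint8))
for i in range(1,k):
    if s[i,4]>40:q=P[l==i];tp=q[q[:,2]>np.percentile(q[:,2],90)-.004];print(s[i],cc[i].round(),'z',np.percentile(q[:,2],95).round(4),'top min/max',np.percentile(tp,2,axis=0).round(4),np.percentile(tp,98,axis=0).round(4))
E
```

```text
clock: 18.5
ee_pos: [0.6322, 0.1555, 0.1479]
tcp_rot: [-179.9, -0.1, -179.4]
force: [-0.3, -0.0, 0.7]
gripper_width: 0.504
grip_force: 0.0
[0.6322445  0.15550036 0.14785449]
[  91  119   44   30 1040] [112. 133.] z 0.0849 top min/max [0.5632 0.0206 0.0816] [0.5841 0.042  0.0855]
[ 489  153   23   79 1220] [502. 194.] z 0.0796 top min/max [0.6093 0.3768 0.0739] [0.6502 0.3877 0.0819]
[257 182  14  34 450] [264. 199.] z 0.082 top min/max [0.6183 0.1566 0.0795] [0.6428 0.1674 0.0824]
[426 265  38  19 318] [444. 275.] z 0.0865 top min/max [0.704  0.3304 0.0814] [0.7056 0.3476 0.0881]
[ 42 323  29  37 796] [ 56. 342.] z 0.0608 top min/max [ 0.7816 -0.0749  0.0573] [ 0.8225 -0.0509  0.0611]
[188 325  44  25 956] [211. 338.] z 0.0609 top min/max [0.7813 0.0851 0.0571] [0.8073 0.1272 0.0612]
[303 334  18  16 159] [310. 339.] z 0.0606 top min/max [0.7892 0.2092 0.0567] [0.8058 0.2267 0.0609]
```

```bash
python3 -m pendant '[[0.001,0.005,0.015,0,0,0,0.5],[0.0016,0.005,0.045,0,0,0,0.5],[0.0016,0.005,0.075,0,0,0,0.5],[0.0016,0.005,0.086,0,0,0,0.5],[0.0016,0.005,0.089,0,0,0,0.5],[0.0016,0.005,0.089,0,0,0,0.4],[0.0016,0.005,0.089,0,0,0,0.3],[0.0016,0.005,0.089,0,0,0,0.2],[0.0016,0.005,0.089,0,0,0,0.1],[0.0016,0.005,0.089,0,0,0,0.05],[0.0016,0.005,0.089,0,0,0,0.05],[0.0016,0.005,0.089,0,0,0,0.05]]' 10
```

```text
clock: 19.75
ee_pos: [0.6316, 0.1629, 0.0595]
tcp_rot: [180.0, 0.1, -179.3]
force: [-0.6, -0.4, 5.0]
gripper_width: 0.128
grip_force: 10.0
```

```bash
python3 -m pendant '[[0,-0.003,0,0,0,0,0.05],[0,-0.01,0,0,0,0,0.05],[0,-0.02,0,0,0,0,0.05],[0,-0.03,0,0,0,0,0.05],[0,-0.04,0,0,0,0,0.05],[0,-0.05,0,0,0,0,0.05],[0,-0.06,0,0,0,0,0.05],[0,-0.07,0,0,0,0,0.05],[0,-0.08,0,0,0,0,0.05],[0,-0.087,0,0,0,0,0.05],[0,-0.09,0,0,0,0,0.05],[0,-0.09,0,0,0,0,0.05],[0,-0.09,0,0,0,0,0.05]]' | grep -E 'ee_pos|force'; for i in 1 2 3; do python3 -m pendant '[[0,-0.001,0,0,0,0,0.05],[0,-0.002,0,0,0,0,0.05],[0,-0.002,0,0,0,0,0.05]]' | grep -E 'ee_pos|^force'; done
```

```text
ee_pos: [0.6325, 0.0721, 0.0595]
force: [-1.1, -1.1, 6.0]
grip_force: 10.0
ee_pos: [0.6325, 0.0712, 0.0595]
force: [-0.8, 0.4, 7.0]
ee_pos: [0.6326, 0.0693, 0.0595]
force: [-0.2, 1.2, 5.7]
ee_pos: [0.6325, 0.0673, 0.0595]
force: [-1.4, 0.9, 6.5]
```

```bash
for i in 1 2 3 4; do python3 -m pendant '[[0,-0.0005,0,0,0,0,0.05],[0,-0.001,0,0,0,0,0.05],[0,-0.001,0,0,0,0,0.05]]' | grep -E 'ee_pos|^force'; done
```

```text
ee_pos: [0.6326, 0.0664, 0.0595]
force: [-1.2, 1.3, 6.9]
ee_pos: [0.6326, 0.0654, 0.0595]
force: [-1.3, 1.9, 6.6]
ee_pos: [0.6326, 0.0644, 0.0595]
force: [-0.5, 1.2, 5.4]
ee_pos: [0.6326, 0.0638, 0.0595]
force: [-1.2, 2.1, 6.0]
```

```bash
for i in 1 2; do python3 -m pendant '[[0,-0.0005,0,0,0,0,0.05],[0,-0.0005,0,0,0,0,0.05],[0,-0.0005,0,0,0,0,0.05]]' | grep -E 'ee_pos|^force'; done; python3 -c "
from h import *
for i in range(3):
  p,d=shot('wrist');print(arm.observe()['force'],arm.observe()['ee_pos'])"
```

```text
ee_pos: [0.6326, 0.0638, 0.0595]
force: [-1.2, 2.7, 6.2]
ee_pos: [0.6326, 0.0637, 0.0595]
force: [-0.9, 3.7, 6.1]
[-1.04406101  3.62482856  5.94905419] [0.63258476 0.06376408 0.05950643]
[-1.83832328  4.46833874  6.41664729] [0.63259688 0.06376989 0.05952183]
[-0.34903272  3.87778041  7.19769547] [0.63260754 0.06380003 0.05952222]
```

The marker stopped at y = 0.0638, as predicted (0.064), with about 2 N on the flange. I'll ease the command back slightly, let go and lift.

```bash
python3 -m pendant '[[0,0.0005,0,0,0,0,0.05],[0,0.001,0,0,0,0,0.05],[0,0.001,0,0,0,0,0.05],[0,0.001,0,0,0,0,0.2],[0,0.001,0,0,0,0,0.3],[0,0.001,0,0,0,0,0.4],[0,0.001,0,0,0,0,0.5],[0,0.001,0,0,0,0,0.5],[0,0.001,-0.01,0,0,0,0.5],[0,0.001,-0.03,0,0,0,0.5],[0,0.001,-0.06,0,0,0,0.5],[0,0.001,-0.085,0,0,0,0.5],[0,0.001,-0.09,0,0,0,0.5],[0,0.001,-0.09,0,0,0,0.5],[0,0.001,-0.09,0,0,0,0.5]]'
python3 - <<'E'
from h import *
R,t=pose();p,d=shot('wrist')
cv2.imwrite('pics/w6.png',cv2.resize(p[90:300,120:400],None,fx=2.8,fy=2.8,interpolation=cv2.INTER_CUBIC)[:,:,::-1])
c=arm.camera_info('wrist');T=np.array(c['tool_from_camera']);v,u=np.indices(d.shape)
P=np.stack([(u-c['cx'])/c['fx']*d,(v-c['cy'])/c['fy']*d,d],-1)@T[:3,:3].T+T[:3,3];P=P@R.T+t
m=(P[...,2]>.055)&(P[...,2]<.095)&(d>0)&(P[...,0]<.66)&(P[...,1]<.15)
k,l,s,cc=cv2.connectedComponentsWithStats(m.astype(np.uint8))
for i in range(1,k):
    if s[i,4]>40:q=P[l==i];tp=q[q[:,2]>np.percentile(q[:,2],90)-.004];print(s[i],'z',np.percentile(q[:,2],95).round(4),np.percentile(tp,2,axis=0).round(4),np.percentile(tp,98,axis=0).round(4))
E
```

```text
clock: 25.4
ee_pos: [0.6316, 0.0628, 0.1479]
tcp_rot: [-180.0, -0.1, -179.3]
force: [0.6, 0.0, 0.4]
gripper_width: 0.502
grip_force: 0.0
[204 121  32  30 708] z 0.0852 [0.5631 0.0205 0.0824] [0.584  0.0411 0.0856]
[250 183  14  35 470] z 0.0818 [0.6191 0.057  0.0787] [0.6441 0.0686 0.0822]
```

View pics/w6.png

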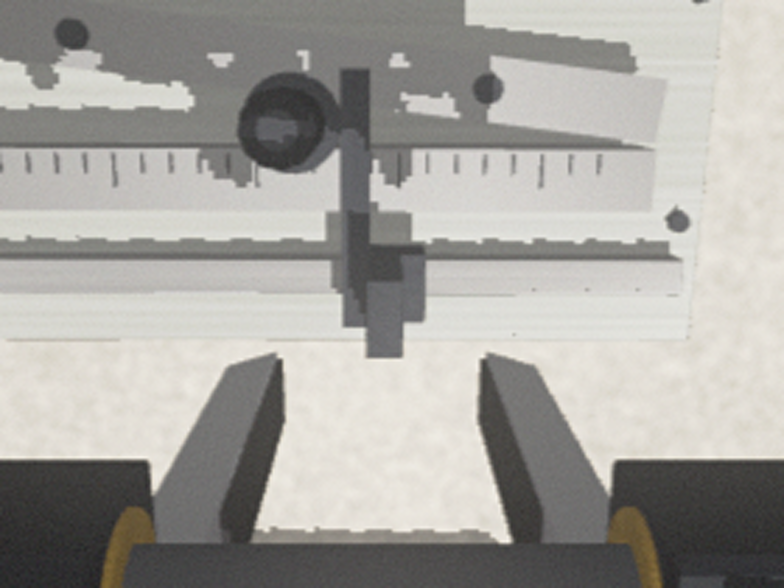

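The picture shows the fitting upright in the slot at crop (282,122). The marker arm's edge meets the flange at (342,115). Tab to fitting axis measures 32 mm, which is the touching distance (17 + 15 mm), and the fitting has not moved. Handing in.

```bash
python3 -c "
from plant import arm
print(arm.hand_in())"
```

```text
the job is handed in; nothing more can be done
None
```

The large black fitting is wedged upright in the slot and let go, with the marker touching its flange, and the job is handed in at about 25 s of the 72 s. The slide peaked at about 13 N and the marker push at about 4 N, both read at the wrist. The jaws' grip on the fitting could not be read directly, and the hand-in returned no verdict.

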